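# Tighten a castle nut to its slot and lock it with the pin

## Robot

A 6-joint arm with a two-finger parallel gripper is mounted at the origin on a cart in front of the work surface, level with it; the furniture and walls round the work are solid. World frame = base frame: x ahead of the robot, y to its left, z up, the work surface at z = 0. Lengths are in m, angles in rad, forces in N, time in s.
With the tool pointing down it reaches from about 0.3 to 0.875 m from the base axis. Payload 6.4 kg.
Tool frame: the origin (TCP) lies at the very end of the fingers, on their centre line; the grasp point (between the pads) lies 19 mm behind it; z points along the fingers, y is the line along which they close (so a half turn about z gives the same grasp; the last joint's range is limited). The gripper opens to 85 mm and grips with 20 to 120 N. Pads are 22 mm wide; open, the fingers measure 114 mm over their backs; the gripper's body (76 mm by 85 mm) begins 54 mm behind the grasp point. The pads swing forward as they close: fully open they stand 13 mm farther back than shut.
Start: joints at [-1.468, 0.181, 1.607, -0, 1.354, -0.206], TCP at [0.175, -0.548, 0.231] pointing down, gripper open.
Joint ranges: [-2.99, 2.99], [-0.89, 2.07], [0.3, 2.58], [-1.14, 4.28], [0, 2.63], [-3.12, 3.12]. Speed limits (rad/s): [2.57, 2.57, 3.01, 3.14, 3.14, 3.14].

## Interface

Orientations are given as a unit quaternion [w, x, y, z].
In Python, from bench import ctrl gives the robot as it stands.
- The arm moves only by the tool move_tool, called after ">>>" as name(argument=value, ...), one argument or row to a line, values as JSON. Schema: {"type":"object","properties":{"plan":{"type":"array","items":{"type":"array","prefixItems":[{"type":"array","items":{"type":"number"},"minItems":3,"maxItems":3},{"type":"array","items":{"type":"number"},"minItems":3,"maxItems":3},{"type":"number"}],"minItems":3,"maxItems":3},"minItems":1,"maxItems":10},"only":{"type":"string"},"quiet":{"type":"boolean"},"lines":{"type":"string"}},"required":["plan"],"additionalProperties":false}. plan is a list of rows, 1 to 10 of them, each written [[dx, dy, dz], [rx, ry, rz], opening]: dx, dy, dz in units of 50 mm, then a rotation vector rx, ry, rz in units of 0.2 rad, then the opening from 0.0 (shut) to 1.0 (fully open); each row is the pose to reach, as a shift and turn from the pose commanded when the call began, along the tool's axes at that moment; what a row does not reach only later rows make up. A row lasts 1/8 s, in which the tool goes at most 0.0625 m and 0.188 rad, less where a joint would pass 70% of its speed; a pose out of reach is approached as far as the arm can. The fingers move at their own pace and stop on an object; the grip force is fixed at half the most. Time passes only in rows, so rows that do not move let the fingers close. The tool returns the time, the measured TCP pose, the force, the opening and the grip force at its end. only (a regular expression) keeps the lines of the reply that match it, lines (a string "A,B") keeps lines A to B, and quiet returns only ok. Input that does not fit is refused with a message, and nothing moves.
- ctrl.get_obs(): the state, without advancing time (a new reading comes with each control period).
- ctrl.camera(name): name is "scene" or "top"; returns the picture (400x640x3 uint8, blue, green, red); there is no depth.
- ctrl.camera_params(name): a dict with "fovy" (degrees; the focal length in pixels is half the picture's height over the tangent of half this angle, whatever the lens; pixels are square), "cx", "cy" (the principal point, pixels), "view" (4x4, takes a point from world to camera coordinates). Camera axes: x right, y up, looking along -z (the intrinsics and any distortion apply to the point x, -y, -z); pixel columns grow to the right and rows downward; lengths in m; the calibration is good to about 2 mm. A picture is of the moment at which its call begins. camera_params takes no time and is no camera call.
- ctrl.hand_in(): hands the job in; it is judged then, once.
The state is a dict: "time_s": time; "q": joint angles; "dq": joint speeds; "joint_efforts": joint torques, N m; "eef_pos": TCP position; "eef_rot": TCP orientation; "wrist_force": force on the tool from outside, world axes, zero at the start; "torque": the same for the moment, N m; "opening": opening from 0.0 (shut) to 1.0 (fully open); "grasp_force": force on a finger pad.
Only numpy, scipy, OpenCV 4.12 (cv2) and the standard library are available. Lean on these libraries where they do the work, as an engineer would, in place of code of your own. Each camera call takes 0.05 s, during which the arm holds its last target. There are 200 camera calls.

## Task

Use the ring spanner that sits on the castle nut to tighten the nut clockwise (seen from above) until the next pair of its slots lines up with the cross hole in the stud and the lock pin, without turning it past that and backing off. Then push the lock pin fully home by its head, through the near slot, the stud and the far slot, until the head meets the guide. Leave the other things on the bench where they are.

Things in the scene. Friction and masses are not known exactly. Their poses are not given: they have to be found in the camera images.
- jig: Clamping jig fixed to the bench: plywood base 140 x 235 x 16 mm (jig x -70 to 70, y -75 to 160 mm) with a wooden disc, a washer, an upright stud (top 92 mm above the bench) and a pin guide. Origin on the bench surface under the stud's axis, z up. The pin lies along the jig's y axis and goes in towards -y. Position and yaw vary.
- cross_hole (a point): Centre of the level cross hole in the stud, 18 mm wide, along the jig's y axis, 66 mm above the bench. The aluminium guide trough, 40 mm wide, with two steel straps (top 78 mm above the bench), holds the pin level in line with it, from 50 to 153 mm from the stud's axis on the jig's +y side.
- nut (a joint): Angle of nut and spanner, rad, growing clockwise from above (tightening); 0 = slots in line with the pin, which fits within 0.11; starts -0.85 to -0.45. Dark nut 74 mm over corners, six 18 mm slots 60 degrees apart, open at the top (floor 55, top 76 mm above the bench; radius 34 mm). Stiffer as it tightens: about 5 N at spanner_grip at first, 8 N at 0; it stays where it is left.
- spanner_grip (a point): On the axis of the spanner's handle, 155 mm from the stud's axis, 46 mm above the bench, beyond the base. The handle is a level round steel bar 16 mm thick, from 70 to 193 mm from the stud, lying radially; at joint nut = 0 it points 120 degrees clockwise from the jig's +x axis (between the jig's -x and -y).
- lock_pin: Loose, smooth oiled steel pin 10 mm thick, 206 mm long, lying level in the guide; it slides with under 2 N. Round head 24 mm in diameter, 6 mm thick. Origin on the axis at the head's outer face; the tip points along the pin's own -y (it may roll). The origin starts 250 to 262 mm from the stud along the jig's y and is at about 159 mm when the head meets the guide.
- pin_tip (a point): Point of the lock pin, on its axis, 206 mm from the outer face of the head. Starts about 50 mm short of the stud's axis and ends about 47 mm beyond it.
- masking_tape: Roll of tape, 98 mm across, 25 mm high, lying flat to the right of the jig; origin under its centre. To be left alone.
- small_jar: Glass jar with a yellow lid, 59 mm across, 85 mm high, standing to the left of the jig; origin under its centre. To be left alone.
- spring_clamp: Black spring clamp 60 x 129 x 21 mm lying flat to the left of the jig; origin under its centre. To be left alone.

How it is judged:
On the way:
1. The nut is tightened until its slots line up with the pin (within 0.11 rad), the pin being still outside the nut (value of joint nut between -0.11 and 0.11 rad and y of pin_tip in the frame of jig above 0.03 m), for 0.2 s.
At the end, for the whole second after the job is handed in: The nut's slots are in line with the pin (within 0.13 rad) and the pin lies at rest through near slot, stud and far slot, its tip at least 38 mm beyond the stud's axis (head within about 9 mm of the guide) (value of joint nut between -0.13 and 0.13 rad and y of pin_tip in the frame of jig below -0.038 m and angle between the y axis of lock_pin and the y axis of jig, either way round below 0.08 rad and linear speed of lock_pin below 0.02 m/s); the robot touches nothing.
It fails at once if The nut is turned more than 0.18 rad past the slot (value of joint nut above 0.18 rad).
It fails at once if A thing standing by is moved more than 30 mm (distance of any of masking_tape, small_jar, spring_clamp from where it was at the start of the episode above 0.03 m).
It also fails if it takes over 54 s, if anything falls off the work surface, if the arm or the gripper's body presses on something with over 40 N, if the wrist force passes 120 N, or if a joint passes its speed limit or range.

## Working session

There is one attempt and no reset: what is moved stays moved. The work goes in short steps, Python scripts to look and compute and a tool call to move; the robot and the scene stay as the last step left them, time stands still between calls to the robot, and variables do not carry over. Pictures are saved under pics/ and viewed, at most 10 in all, crops included, and the job is handed in when it is done.

```bash
ls; mkdir -p pics
```

Run:
```python
from bench import ctrl
import cv2
for n in("scene","top"):
    cv2.imwrite(f"pics/{n}0.png",ctrl.camera(n)); print(n,ctrl.camera_params(n))
print(ctrl.get_obs())
```

```text
bench.py
pics
scene {'fovy': 45.20591417477534, 'cx': 317.5603782168507, 'cy': 194.5385163549654, 'view': array([[-0.59432578, -0.80411241,  0.01342025,  0.33610854],
       [ 0.36583155, -0.25545291,  0.89493636, -0.28444902],
       [-0.71620119,  0.5367933 ,  0.44599194, -1.00064601],
       [ 0.        ,  0.        ,  0.        ,  1.        ]])}
top {'fovy': 45.694372729230125, 'cx': 321.4464936165027, 'cy': 196.34176460966478, 'view': array([[-0.00432704, -0.99989457, -0.01386114,  0.02134565],
       [ 0.99207306, -0.0060332 ,  0.12551751, -0.54827982],
       [-0.12558791, -0.01320814,  0.99199457, -1.50132731],
       [ 0.        ,  0.        ,  0.        ,  1.        ]])}
{'time_s': 0.1, 'q': array([-1.46830264e+00,  1.81498709e-01,  1.60788270e+00,  1.13904775e-05,
        1.35379704e+00, -2.06312567e-01]), 'dq': array([ 0.00038534, -0.00335572, -0.00130876,  0.00083707, -0.00116846,
       -0.00115625]), 'joint_efforts': array([ 1.42535205e-04, -4.45877695e+01, -3.52238917e+01, -3.27225462e-04,
        4.04027727e-03,  5.47338047e-06]), 'eef_pos': array([ 0.17471751, -0.54730421,  0.2304685 ]), 'eef_rot': array([-7.91544371e-04,  9.88103379e-01,  1.53789088e-01,  4.66937719e-05]), 'wrist_force': array([ 0.55227046,  1.1201676 , -0.75052283]), 'torque': array([ 0.02986008,  0.03616066, -0.00440327]), 'grasp_force': 0.0, 'opening': 0.9979518956687222}
```

View pics/scene0.png

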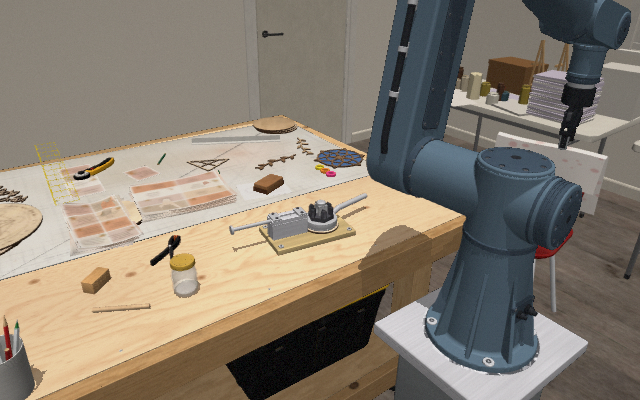

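View pics/top0.png

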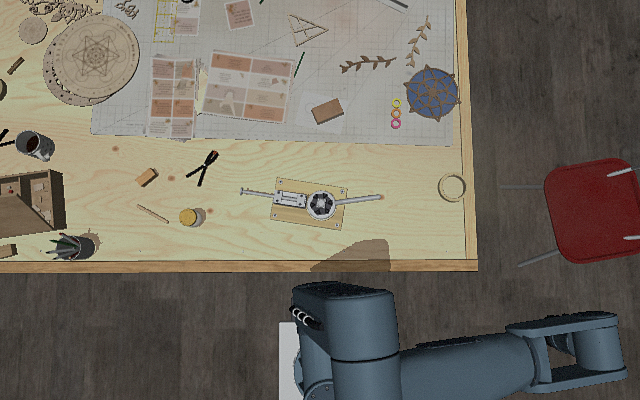

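The top view shows the jig at about (310,203), with the pin head at (242,190), the nut at (321,204) and the spanner end at (382,196). The arm hides none of it. Next I'll enlarge both views.

Run:
```python
import cv2
t=cv2.imread("pics/top0.png")[160:250,230:395]; s=cv2.imread("pics/scene0.png")[180:260,220:380]
t=cv2.resize(t,None,fx=4.8,fy=4.8,interpolation=cv2.INTER_CUBIC);s=cv2.resize(s,None,fx=5,fy=5,interpolation=cv2.INTER_CUBIC)
cv2.imwrite("pics/t1.png",t);cv2.imwrite("pics/s1.png",s)
```

```text
(no output)
```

View pics/t1.png

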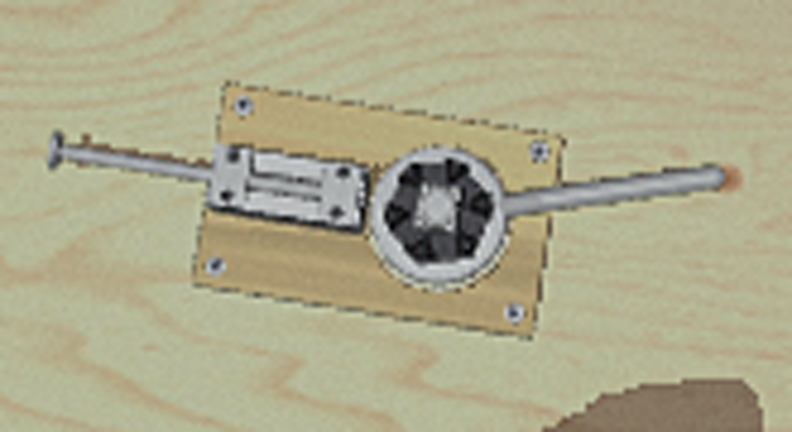

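View pics/s1.png

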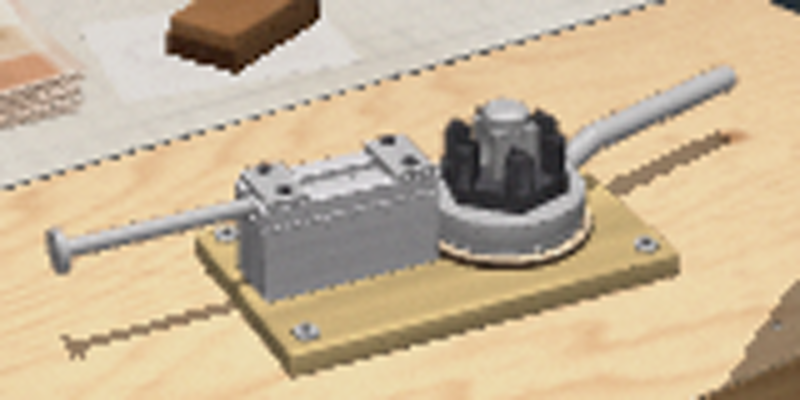

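The crops show the base corners, stud top, nut slots, straps, pin head and handle end clearly in both views. I'll cast rays through these and triangulate.

Create h.py:
```python
import numpy as np
from bench import ctrl
def ray(n,u,v):
    p=ctrl.camera_params(n); f=200/np.tan(np.radians(p["fovy"])/2); V=p["view"]
    d=V[:3,:3].T@np.array([(u-p["cx"])/f,-(v-p["cy"])/f,-1]); return -V[:3,:3].T@V[:3,3],d/np.linalg.norm(d)
def onz(n,u,v,z):
    o,d=ray(n,u,v); return o+d*(z-o[2])/d[2]
def tri(a,b):
    (o,d),(p,e)=ray("top",*a),ray("scene",*b)
    s,t=np.linalg.lstsq(np.c_[d,-e],p-o,rcond=None)[0]; A,B=o+s*d,p+t*e
    return (A+B)/2,np.linalg.norm(A-B)
T=lambda x,y:((x+.5)/4.8-.5+230,(y+.5)/4.8-.5+160)
S=lambda x,y:((x+.5)/5-.5+220,(y+.5)/5-.5+180)
```

Run:
```python
from h import *
np.set_printoptions(precision=4,suppress=True)
C=np.array([onz("top",*T(*c),.016) for c in [(227,84),(565,134),(532,337),(195,285)]])[:,:2]
J=np.array([[.07,.16],[.07,-.075],[-.07,-.075],[-.07,.16]])
a=J-J.mean(0);b=C-C.mean(0)
yaw=np.arctan2((a[:,0]*b[:,1]-a[:,1]*b[:,0]).sum(),(a*b).sum())
R=np.array([[np.cos(yaw),-np.sin(yaw)],[np.sin(yaw),np.cos(yaw)]]);o=C.mean(0)-R@J.mean(0)
print("jig",o,yaw,"resid",C-(J@R.T+o))
for n,t,s in [("fl",(195,285),(292,362)),("fr",(532,337),(680,260)),("stud",(437,207),(507,108)),("head",(55,150),(60,250)),("hend",(722,177),(728,77)),("pin at guide",(208,173),(243,210))]:
    p,r=tri(T(*t),S(*s)); print(n,p,r,"jig",(p[:2]-o)@R, np.hypot(*(p[:2]-o)))
st=onz("top",*T(437,207),.092);print("stud92",st)
for c in [(722,177),(515,205)]:
    p=onz("top",*T(*c),.046)[:2]; w=(p-o)@R; print("handle jig",w,np.hypot(*w),np.degrees(np.arctan2(w[1],w[0])))
for c in [(55,150),(200,170)]:
    print("pin jig",(onz("top",*T(*c),.066)[:2]-o)@R)
```

```text
jig [0.5216 0.0187] -0.1573886219806469 resid [[-0.0003 -0.0004]
 [ 0.0004  0.0001]
 [ 0.0001  0.002 ]
 [-0.0002 -0.0016]]
fl [0.479  0.1884 0.01  ] 0.003984251128760218 jig [-0.0687  0.1609] 0.17497609293422786
fr [ 0.4421 -0.0416  0.01  ] 0.0025202062588349705 jig [-0.0691 -0.0721] 0.0998650334301257
stud [0.5219 0.021  0.0899] 0.0016294570097870548 jig [-0.0001  0.0023] 0.002256802386852733
head [0.5641 0.2745 0.0653] 0.0014819200594017464 jig [0.0018 0.2593] 0.25930739251143226
hend [ 0.5469 -0.1682  0.0446] 0.0038299733376533154 jig [ 0.0542 -0.1807] 0.18865290756882674
pin at guide [0.549  0.1738 0.0627] 0.0033172964196254004 jig [0.0027 0.1575] 0.15749563804417144
stud92 [0.5211 0.0203 0.092 ]
handle jig [ 0.0529 -0.1821] 0.18968035343598574 -73.79941870728078
handle jig [ 0.0134 -0.0483] 0.050143345403738826 -74.44175206641961
pin jig [0.0014 0.2585]
pin jig [0.0028 0.1611]
```

Triangulated heights match the text: stud 90 mm, head 65 mm, handle 45 mm. That puts the jig at about (0.521, 0.020) with yaw −0.157, and the nut at about −0.80. I'll straddle the handle with the fingers partly closed and lead it round.

Add to h.py:
```python
from scipy.spatial.transform import Rotation as Ro
np.set_printoptions(precision=4,suppress=True)
O=np.array([.5213,.020]); YAW=-.157
def go(x,y,z,ang):
    "tool-axes shift to (x,y,z), tool down, tool y axis at world angle ang (deg)"
    ob=ctrl.get_obs(); A=Ro.from_quat(np.roll(ob["eef_rot"],-1)); a=np.radians(ang)
    yt=np.array([np.cos(a),np.sin(a),0]); zt=np.array([0,0,-1.]); G=Ro.from_matrix(np.c_[np.cross(yt,zt),yt,zt])
    return A.inv().apply(np.array([x,y,z])-ob["eef_pos"]),(A.inv()*G).as_rotvec()
def handle(nut,r=.155): # world xy and tangent angle (deg)
    t=YAW-np.radians(120)-nut; return O+r*np.array([np.cos(t),np.sin(t)]),np.degrees(t)+90
```

Run:
```python
from h import *
p,a=handle(-.805);print(p,a)
print(go(*p,.231,a),go(*p,.027,a))
```

```text
[ 0.5405 -0.1338] 7.12766512447736
(array([ 0.4742, -0.2828,  0.0001]), array([-0.0011, -0.0014, -1.3864])) (array([ 0.4741, -0.2824,  0.2041]), array([-0.0011, -0.0014, -1.3864]))
```

The rows are not in the units I measure in: shifts go in units of 50 mm and turns go in units of 0.2 rad. I convert before sending: 0.474 m is 9.48, 0.42 m is 8.4, -1.386 rad is -6.93.

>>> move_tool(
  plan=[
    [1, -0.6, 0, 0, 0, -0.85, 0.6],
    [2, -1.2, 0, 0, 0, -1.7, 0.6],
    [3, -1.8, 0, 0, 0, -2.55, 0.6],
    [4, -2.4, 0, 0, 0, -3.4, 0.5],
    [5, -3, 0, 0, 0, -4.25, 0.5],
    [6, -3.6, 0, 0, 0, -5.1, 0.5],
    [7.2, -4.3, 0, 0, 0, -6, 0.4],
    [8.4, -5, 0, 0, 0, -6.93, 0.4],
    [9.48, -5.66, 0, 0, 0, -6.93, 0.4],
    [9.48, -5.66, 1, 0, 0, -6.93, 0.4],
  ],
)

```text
refused: plan[0]: [1, -0.6, 0, 0, 0, -0.85, 0.6] is too long (schema: maxItems 3). Nothing was moved.
```

The error is about the shape of the input: rows with the three-number parts in brackets of their own. Fixing that and sending the same move.

>>> move_tool(
  plan=[
    [[1, -0.6, 0], [0, 0, -0.85], 0.6],
    [[2, -1.2, 0], [0, 0, -1.7], 0.6],
    [[3, -1.8, 0], [0, 0, -2.55], 0.6],
    [[4, -2.4, 0], [0, 0, -3.4], 0.5],
    [[5, -3, 0], [0, 0, -4.25], 0.5],
    [[6, -3.6, 0], [0, 0, -5.1], 0.5],
    [[7.2, -4.3, 0], [0, 0, -6], 0.4],
    [[8.4, -5, 0], [0, 0, -6.93], 0.4],
    [[9.48, -5.66, 0], [0, 0, -6.93], 0.4],
    [[9.48, -5.66, 1], [0, 0, -6.93], 0.4],
  ],
)

```text
time_s: 1.35
eef_pos: [0.5451, -0.1323, 0.1846]
eef_rot: [0.004, 0.66, 0.751, 0.002]
wrist_force: [0.6, -1.2, -1.0]
opening: 0.402
grasp_force: 0.0
```

Run:
```python
from h import *
import cv2
p,a=handle(-.805);print(go(*p,.027,a))
cv2.imwrite("pics/a.png",cv2.resize(ctrl.camera("top")[130:260,230:400],None,fx=4.6,fy=4.6,interpolation=cv2.INTER_CUBIC))
```

```text
(array([-0.0002, -0.0061,  0.1575]), array([0.0083, 0.0045, 0.004 ]))
```

>>> move_tool(
  plan=[
    [[0, 0, 1], [0, 0, 0], 0.4],
    [[0, 0, 1.4], [0, 0, 0], 0.4],
    [[0, 0, 1.4], [0, 0, 0], 0.4],
    [[0, 0, 1.4], [0, 0, 0], 0.4],
  ],
)

```text
time_s: 1.9
eef_pos: [0.5408, -0.1348, 0.1125]
eef_rot: [0.001, 0.662, 0.749, 0.0]
wrist_force: [0.7, -0.3, 0.7]
opening: 0.401
grasp_force: 0.0
```

Run:
```python
from h import *
import cv2
p,a=handle(-.805);print(go(*p,.027,a))
i=ctrl.camera("scene")[160:270,220:390]
cv2.imwrite("pics/b.png",cv2.resize(i,None,fx=4.7,fy=4.7,interpolation=cv2.INTER_CUBIC))
```

```text
(array([ 0.0011, -0.0003,  0.0855]), array([ 0.0011,  0.0008, -0.0009]))
```

View pics/b.png

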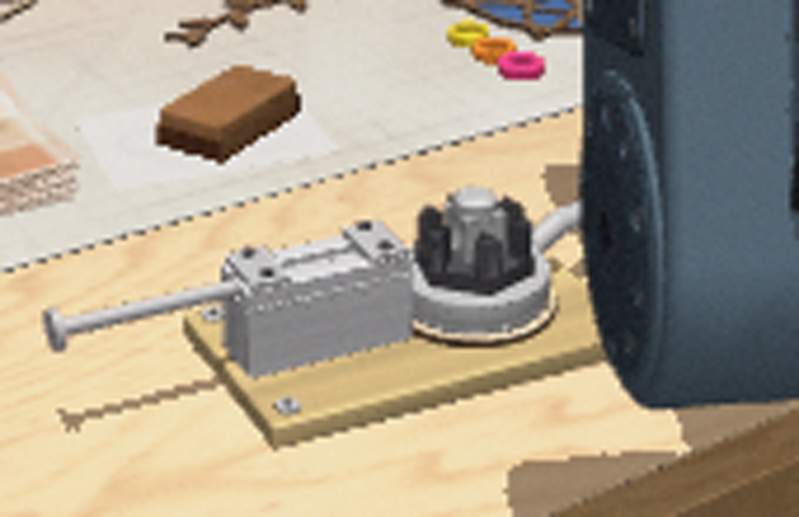

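The scene picture shows the nut and guide untouched, with the arm hiding the handle at right (x > 590). The measured pose is right over the grip point, so I'll descend.

Scaled: 0.0855 m is 1.71, 0.07 m is 1.4.

>>> move_tool(
  plan=[
    [[0, 0, 0.8], [0, 0, 0], 0.4],
    [[0, 0, 1.4], [0, 0, 0], 0.4],
    [[0, 0, 1.71], [0, 0, 0], 0.4],
    [[0, 0, 1.71], [0, 0, 0], 0.26],
    [[0, 0, 1.71], [0, 0, 0], 0.26],
    [[0, 0, 1.71], [0, 0, 0], 0.26],
  ],
)

```text
time_s: 2.7
eef_pos: [0.5413, -0.1346, 0.0272]
eef_rot: [0.001, 0.662, 0.75, 0.0]
wrist_force: [-0.2, -0.5, -1.0]
opening: 0.261
grasp_force: 0.0
```

Run:
```python
from h import *
p,a=handle(-.805);print(go(*p,.027,a))
for n in np.linspace(-.7,0,8): p,a=handle(n);print(n.round(2),go(*p,.027,a))
```

```text
(array([ 0.0009, -0.0007,  0.0002]), array([ 0.002 ,  0.0013, -0.0003]))
-0.7 (array([ 0.0018, -0.0169,  0.0002]), array([0.0021, 0.0012, 0.1047]))
-0.6 (array([ 0.0042, -0.0323,  0.0001]), array([0.0021, 0.0011, 0.2047]))
-0.5 (array([ 0.0081, -0.0473,  0.0001]), array([0.0022, 0.001 , 0.3047]))
-0.4 (array([ 0.0134, -0.0618,  0.0001]), array([0.0022, 0.0009, 0.4047]))
-0.3 (array([ 0.0202, -0.0757,  0.    ]), array([0.0023, 0.0008, 0.5047]))
-0.2 (array([ 0.0284, -0.0889, -0.    ]), array([0.0023, 0.0007, 0.6047]))
-0.1 (array([ 0.0378, -0.1012, -0.0001]), array([0.0024, 0.0006, 0.7047]))
0.0 (array([ 0.0484, -0.1124, -0.0001]), array([0.0024, 0.0005, 0.8047]))
```

Scaled: 0.02 m is 0.4, -0.101 m is -2.02, 0.705 rad is 3.525.

>>> move_tool(
  plan=[
    [[0.04, -0.34, 0], [0, 0, 0.525], 0.26],
    [[0.08, -0.64, 0], [0, 0, 1.025], 0.26],
    [[0.16, -0.94, 0], [0, 0, 1.525], 0.26],
    [[0.26, -1.24, 0], [0, 0, 2.025], 0.26],
    [[0.4, -1.52, 0], [0, 0, 2.525], 0.26],
    [[0.56, -1.78, 0], [0, 0, 3.025], 0.26],
    [[0.76, -2.02, 0], [0, 0, 3.525], 0.26],
    [[0.76, -2.02, 0], [0, 0, 3.525], 0.26],
    [[0.76, -2.02, 0], [0, 0, 3.525], 0.26],
  ],
)

```text
time_s: 3.82
eef_pos: [0.4363, -0.1094, 0.0265]
eef_rot: [0.001, 0.88, 0.476, 0.0]
wrist_force: [1.2, -0.4, 1.4]
opening: 0.257
grasp_force: 0.8
```

Run:
```python
from h import *
import cv2
for n in (-.1,-.05,0,.03): p,a=handle(n);print(n,go(*p,.027,a))
i=ctrl.camera("top")[150:260,230:390]; s=ctrl.camera("scene")[180:260,230:350]
i=cv2.resize(i,None,fx=5,fy=5,interpolation=cv2.INTER_CUBIC)
cv2.imwrite("pics/c.png",i)
```

```text
-0.1 (array([-0.0002,  0.0001, -0.0005]), array([ 0.0016, -0.0002,  0.0012]))
-0.05 (array([ 0.0001, -0.0077, -0.0005]), array([ 0.0016, -0.0002,  0.0512]))
0 (array([ 0.0006, -0.0154, -0.0005]), array([ 0.0016, -0.0003,  0.1012]))
0.03 (array([ 0.0012, -0.02  , -0.0005]), array([ 0.0016, -0.0003,  0.1312]))
```

View pics/c.png

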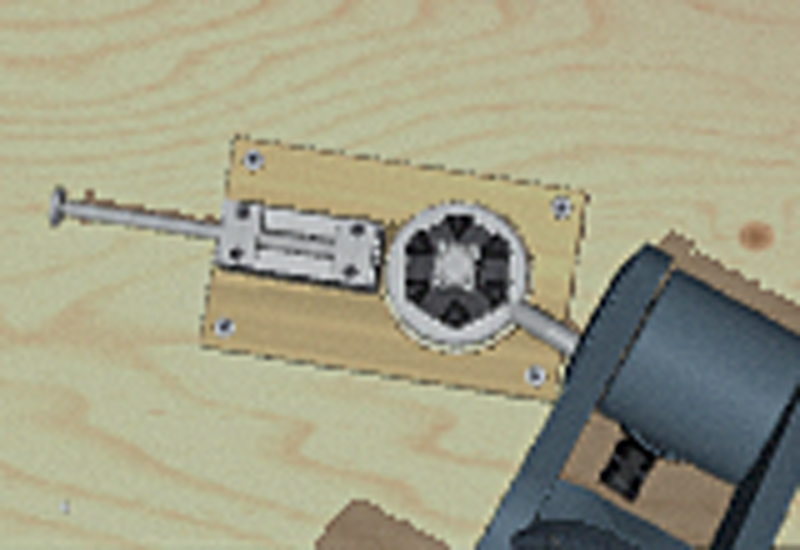

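The view shows the nut turned: two slots now lie near (413,268) and (497,265), about 0.1 rad short of the pin line. I'll lead it the last bit slowly.

Scaled: -0.01 m is -0.2, -0.018 m is -0.36, 0.115 rad is 0.575.

>>> move_tool(
  plan=[
    [[0, -0.1, 0], [0, 0, 0.15], 0.26],
    [[0, -0.2, 0], [0, 0, 0.325], 0.26],
    [[0.02, -0.29, 0], [0, 0, 0.475], 0.26],
    [[0.02, -0.36, 0], [0, 0, 0.575], 0.26],
    [[0.02, -0.36, 0], [0, 0, 0.575], 0.26],
    [[0.02, -0.36, 0], [0, 0, 0.575], 0.26],
  ],
)

```text
time_s: 4.68
eef_pos: [0.4224, -0.099, 0.0263]
eef_rot: [0.001, 0.906, 0.424, 0.001]
wrist_force: [5.6, -2.3, 0.1]
opening: 0.262
grasp_force: 2.4
```

Run:
```python
from h import *
import cv2
ob=ctrl.get_obs();d=ob["eef_pos"][:2]-O;print("tool nut",-np.arctan2(d[1],d[0])+YAW-np.radians(120),np.hypot(*d))
print(go(*ob["eef_pos"][:2],.15,np.degrees(np.arctan2(d[1],d[0]))+90))
```

```text
tool nut 0.012828867595219062 0.15476327213500685
(array([ 0.0001,  0.0004, -0.1237]), array([ 0.003 , -0.0007, -0.0027]))
```

>>> move_tool(
  plan=[
    [[0, 0.02, 0], [0, 0, 0], 0.4],
    [[0, 0.02, 0], [0, 0, 0], 0.4],
    [[0, 0.02, -1], [0, 0, 0], 0.4],
    [[0, 0.02, -2.2], [0, 0, 0], 0.4],
    [[0, 0.02, -3], [0, 0, 0], 0],
    [[0, 0.02, -3], [0, 0, 0], 0],
    [[0, 0.02, -3], [0, 0, 0], 0],
  ],
)

```text
time_s: 5.55
eef_pos: [0.4209, -0.0984, 0.1748]
eef_rot: [-0.001, 0.906, 0.424, -0.001]
wrist_force: [-0.4, 0.4, -0.1]
opening: -0.001
grasp_force: 0.0
```

Run:
```python
from h import *
y=np.array([-np.sin(YAW),np.cos(YAW)]);p=O+.32*y
print(p,go(*p,.18,np.degrees(YAW)))
```

```text
[0.5713 0.3361] (array([ 0.4299, -0.1631, -0.0051]), array([-0.0018, -0.0001, -0.539 ]))
```

Scaled: 0.43 m is 8.6, 0.38 m is 7.6, -0.539 rad is -2.695.

>>> move_tool(
  plan=[
    [[1, -0.4, 0], [0, 0, -0.4], 0],
    [[2.14, -0.8, 0], [0, 0, -0.9], 0],
    [[3.2, -1.2, 0], [0, 0, -1.4], 0],
    [[4.3, -1.6, 0], [0, 0, -1.9], 0],
    [[5.4, -2, 0], [0, 0, -2.3], 0],
    [[6.5, -2.4, 0], [0, 0, -2.695], 0],
    [[7.6, -2.88, 0], [0, 0, -2.695], 0],
    [[8.6, -3.26, 0], [0, 0, -2.695], 0],
    [[8.6, -3.26, 0], [0, 0, -2.695], 0],
    [[8.6, -3.26, 0], [0, 0, -2.695], 0],
  ],
)

```text
time_s: 6.8
eef_pos: [0.5709, 0.335, 0.173]
eef_rot: [-0.001, 0.76, 0.65, -0.002]
wrist_force: [0.1, -0.5, -0.2]
opening: 0.0
grasp_force: 0.0
```

Run:
```python
from h import *
import cv2
y=np.array([-np.sin(YAW),np.cos(YAW)]);p=O+.30*y
print(p,go(*p,.052,np.degrees(YAW)))
i=ctrl.camera("top")[160:250,230:395]
cv2.imwrite("pics/d.png",cv2.resize(i,None,fx=4.8,fy=4.8,interpolation=cv2.INTER_CUBIC))
```

```text
[0.5682 0.3163] (array([-0.0186,  0.0008,  0.1211]), array([-0.0039,  0.0027,  0.0006]))
```

View pics/d.png

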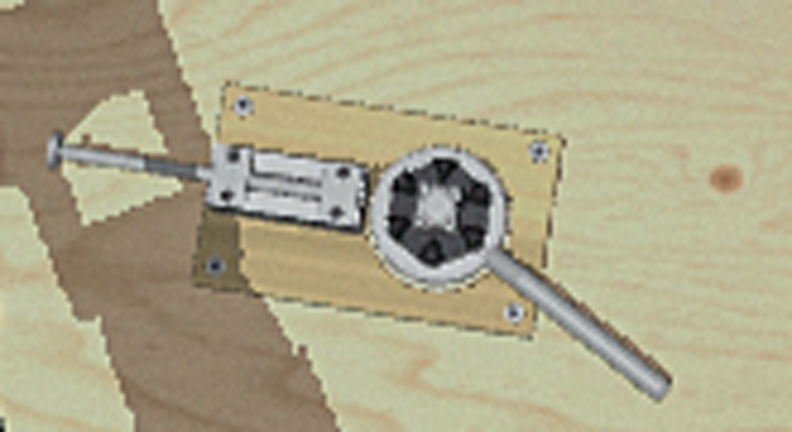

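The handle now runs from (500,255) to (658,386), and the nut's slots look in line with the pin. The head is at (54,150). I'll work out the angle and the pin line.

Run:
```python
from h import *
import cv2
for e in [(658,386)]:
    a=onz("top",*T(510,262),.046)[:2];b=onz("top",*T(*e),.046)[:2];s=onz("top",*T(437,207),.092)[:2]
    for q,w in((a,"line"),(s,"stud"),(O,"O")): d=b-q;print(w,np.arctan2(d[1],d[0]),"nut",YAW-np.radians(120)-np.arctan2(d[1],d[0]))
h=onz("top",*T(54,150),.066)[:2];g=onz("top",*T(200,170),.066)[:2];d=h-g
print("pin yaw",-np.arctan2(d[0],d[1]),"stud->head yaw",-np.arctan2(*(h-s)),h)
u=(h-s)/np.linalg.norm(h-s)
p=s+u*.30;print(p,go(*p,.052,np.degrees(-np.arctan2(*u))))
```

```text
line -2.276545709143618 nut 0.0251506067504228
stud -2.2404250640529297 nut -0.010970038340265553
O -2.2421896671344284 nut -0.009205435258766936
pin yaw -0.14288451863375387 stud->head yaw -0.16551709945711546 [0.5636 0.2744]
[0.5706 0.3162] (array([-0.0179,  0.0026,  0.1218]), array([-0.0031,  0.0021,  0.008 ]))
```

Nut is about 0.0 rad. I'll go down behind the head.

>>> move_tool(
  plan=[
    [[-0.18, 0.04, 0.8], [0, 0, 0], 0],
    [[-0.36, 0.04, 1.6], [0, 0, 0], 0],
    [[-0.36, 0.04, 2.44], [0, 0, 0], 0],
    [[-0.36, 0.04, 2.44], [0, 0, 0], 0],
    [[-0.36, 0.04, 2.44], [0, 0, 0], 0],
  ],
)

```text
time_s: 7.48
eef_pos: [0.5724, 0.3171, 0.0554]
eef_rot: [0.0, 0.761, 0.649, 0.001]
wrist_force: [0.1, -1.1, 0.4]
opening: -0.004
grasp_force: 0.0
```

Run:
```python
from h import *
import cv2
y=np.array([-np.sin(YAW),np.cos(YAW)])
for r in(.17,.18): print(go(*(O+r*y),.052,np.degrees(YAW)))
cv2.imwrite("pics/e.png",cv2.resize(ctrl.camera("scene")[160:280,200:360],None,fx=5,fy=5,interpolation=cv2.INTER_CUBIC))
```

```text
(array([-0.1315, -0.0039,  0.0033]), array([ 0.0015, -0.0008, -0.001 ]))
(array([-0.1215, -0.0039,  0.0033]), array([ 0.0015, -0.0008, -0.001 ]))
```

View pics/e.png

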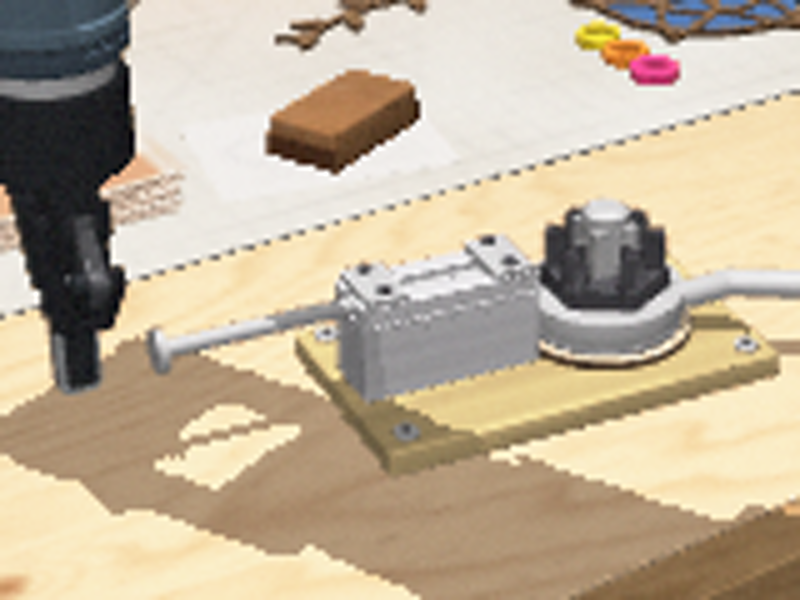

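The closed fingers (76,385) stand behind the head (160,350) at its height, and the slots face the pin. I'll push it in along the tool's −x.

Scaled: -0.015 m is -0.3, -0.002 m is -0.04.

>>> move_tool(
  plan=[
    [[-0.3, -0.04, 0], [0, 0, 0], 0],
    [[-0.54, -0.04, 0], [0, 0, 0], 0],
    [[-0.76, -0.04, 0], [0, 0, 0], 0],
    [[-1, -0.04, 0], [0, 0, 0], 0],
    [[-1.24, -0.04, 0], [0, 0, 0], 0],
    [[-1.48, -0.04, 0], [0, 0, 0], 0],
    [[-1.72, -0.06, 0], [0, 0, 0], 0],
    [[-1.96, -0.06, 0], [0, 0, 0], 0],
    [[-2.16, -0.06, 0], [0, 0, 0], 0],
    [[-2.3, -0.06, 0], [0, 0, 0], 0],
  ],
)

```text
time_s: 8.78
eef_pos: [0.5504, 0.2038, 0.0538]
eef_rot: [-0.0, 0.76, 0.649, -0.0]
wrist_force: [-0.1, 0.3, -0.0]
opening: -0.0
grasp_force: 0.3
```

Scaled: -0.01 m is -0.2, -0.007 m is -0.14.

>>> move_tool(
  plan=[
    [[-0.08, 0, 0], [0, 0, 0], 0],
    [[-0.14, 0, 0], [0, 0, 0], 0],
    [[-0.2, 0, 0], [0, 0, 0], 0],
    [[-0.2, 0, 0], [0, 0, 0], 0],
  ],
)

```text
time_s: 9.28
eef_pos: [0.5489, 0.1945, 0.0538]
eef_rot: [0.0, 0.76, 0.649, -0.0]
wrist_force: [-0.7, 0.5, 0.5]
opening: -0.008
grasp_force: 0.0
```

Run:
```python
from h import *
import cv2
y=np.array([-np.sin(YAW),np.cos(YAW)]);print((ctrl.get_obs()["eef_pos"][:2]-O)@y)
a=cv2.resize(ctrl.camera("scene")[180:260,220:360],None,fx=4,fy=4,interpolation=cv2.INTER_CUBIC)
b=cv2.resize(ctrl.camera("top")[170:230,230:370],None,fx=4,fy=4,interpolation=cv2.INTER_CUBIC)
cv2.imwrite("pics/f.png",cv2.vconcat([a,b]))
```

```text
0.17662295093574154
```

View pics/f.png

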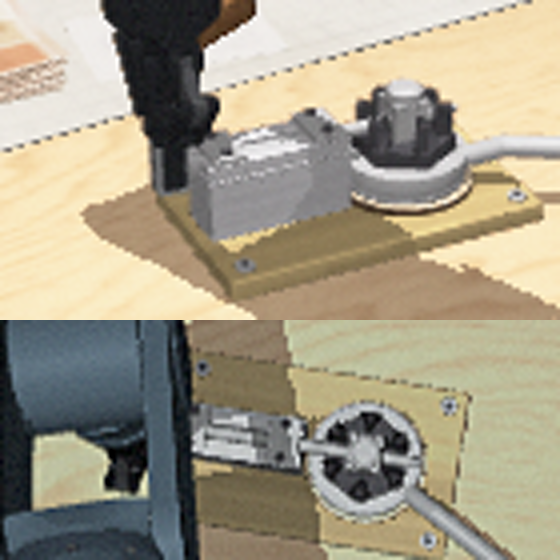

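The pin now goes through the near slot (320,447), the stud, and the far slot (410,458). I'll creep on until the force shows the head meeting the guide.

Scaled: -0.004 m is -0.08, -0.002 m is -0.04.

>>> move_tool(
  plan=[
    [[-0.04, 0, 0], [0, 0, 0], 0],
    [[-0.08, 0, 0], [0, 0, 0], 0],
    [[-0.08, 0, 0], [0, 0, 0], 0],
  ],
)

```text
time_s: 9.75
eef_pos: [0.5483, 0.1904, 0.0538]
eef_rot: [0.0, 0.76, 0.649, -0.0]
wrist_force: [-0.1, 0.2, -0.5]
opening: 0.001
grasp_force: 0.0
```

>>> move_tool(
  plan=[
    [[-0.03, 0, 0], [0, 0, 0], 0],
    [[-0.03, 0, 0], [0, 0, 0], 0],
  ],
)

```text
time_s: 10.0
eef_pos: [0.5482, 0.1898, 0.0539]
eef_rot: [-0.0, 0.76, 0.649, 0.001]
wrist_force: [1.0, 4.6, -1.3]
opening: 0.0
grasp_force: 2.5
```

>>> move_tool(
  plan=[
    [[-0.03, 0, 0], [0, 0, 0], 0],
    [[-0.03, 0, 0], [0, 0, 0], 0],
  ],
)

```text
time_s: 10.25
eef_pos: [0.5482, 0.1897, 0.0539]
eef_rot: [-0.001, 0.76, 0.649, 0.002]
wrist_force: [1.4, 10.4, -3.8]
opening: 0.0
grasp_force: 5.5
```

>>> move_tool(
  plan=[
    [[0.4, 0, 0], [0, 0, 0], 0],
    [[1, 0, 0], [0, 0, 0], 0],
    [[1.6, 0, 0], [0, 0, 0], 0],
    [[1.8, 0, -1], [0, 0, 0], 0],
    [[1.8, 0, -2], [0, 0, 0], 0],
    [[2.8, 0, -2.4], [0, 0, 0], 0],
    [[3.6, 0, -2.4], [0, 0, 0], 0],
    [[3.6, 0, -2.4], [0, 0, 0], 0],
    [[3.6, 0, -2.4], [0, 0, 0], 0],
  ],
)

```text
time_s: 11.38
eef_pos: [0.5754, 0.3653, 0.1731]
eef_rot: [0.0, 0.76, 0.65, -0.001]
wrist_force: [0.1, 0.5, -0.2]
opening: -0.002
grasp_force: 0.0
```

Run:
```python
from h import *
import cv2
a=cv2.resize(ctrl.camera("scene")[150:300,140:380],None,fx=3,fy=3,interpolation=cv2.INTER_CUBIC)[:330]
b=cv2.resize(ctrl.camera("top")[160:250,170:410],None,fx=3,fy=3,interpolation=cv2.INTER_CUBIC)
cv2.imwrite("pics/g.png",cv2.vconcat([a,b]))
```

```text
(no output)
```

View pics/g.png

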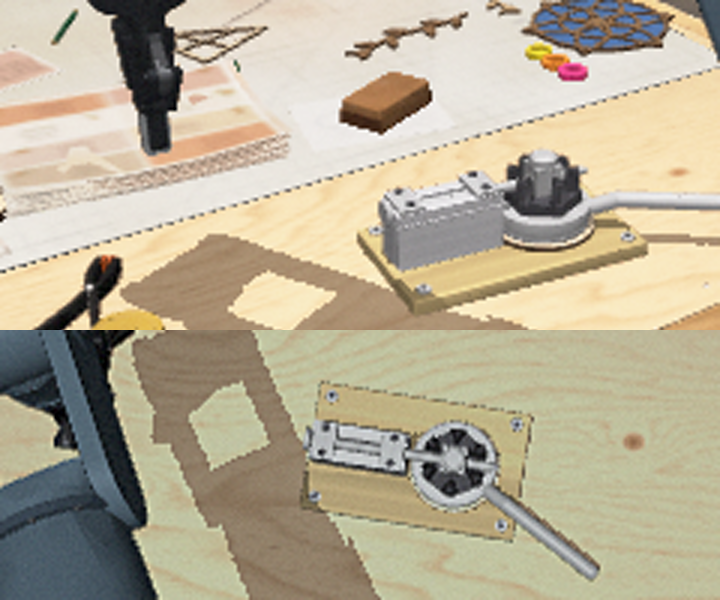

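The head (310,437 in the lower picture) is against the guide, and the pin passes both slots to (497,466). The robot is clear of everything.

```bash
python3 -c "
from bench import ctrl
print(ctrl.hand_in())"
```

```text
the job is handed in; nothing more can be done
None
```

The nut is tightened to the next slot pair (measured within about 0.03 rad of in line, never backed off), the pin is fully home with its head against the guide, nothing else was touched, and the job was handed in at about 11.5 s; no verdict was returned.

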